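Seasonings back from the table caddy to the rack by the jiko

TASK

The meal is over: put the four seasonings from the wooden table caddy back into the empty steel rack on the ledge, one in each bay, in the same order from left to right as they stand in the caddy now (left and right as the robot sees them), so that the cook finds each by its place. Keep them upright, set each one down in its bay rather than dropping it, and leave all four standing flat and free.

Things in the scene. Friction and masses are not known exactly. Their poses are not given: they have to be found in the camera images.
- caddy: Wooden tray, fixed, 87 mm deep (x), 335 long (y), with the row of four at the start. Floor 8 mm above the ledge; long sides end 30, partitions 26, end boards 54 mm above the ledge. Four bays 75 x 75 mm, centres at x 0, y -120, -40, 40, 120 mm. Origin: centre of its underside on the ledge; x away from the robot, y to the robot's left, turned up to 12 degrees. In the left or right half of the ledge.
- rack: Steel rack, fixed, empty at the start, 87 mm deep (x), 327 long (y): sheet floor, top 10 mm above the ledge; wire rails end 32, partitions 30, end loops 53 mm above the ledge. Four bays 75 x 75 mm, centres at x 0, y -120, -40, 40, 120 mm. Origin: centre of its underside on the ledge; x away from the robot, y to the robot's left, turned up to 12 degrees. In the other half of the ledge.
- salt: Round steel salt tin, the lowest of the four, 84 mm high, body 55 mm across, with a slip lid 57 mm across from 63 mm up to the top (grip it there). 0.2 to 0.4 kg. Origin: centre of its underside. z up along its axis.
- tea: Square plain tin, body 48 x 48 mm, 92 mm high: a square lid 50 x 50 mm from 66 to 88 mm up (grip it on two parallel flat sides), with a small round raised disc above. 0.15 to 0.31 kg. At the start its sides are within 9 degrees of the caddy's. Origin: centre of its underside. z up along its axis. x and y square to its sides.
- jar: Glass jar of cloves, 100 mm high, glass body 56 mm across, with a white screw lid 58 mm across from 78 mm up to the top (grip it there). 0.24 to 0.48 kg. Origin: centre of its underside. z up along its axis.
- mill: Wooden pepper mill with a waist, the tallest, 112 mm high: foot 52 mm across, head 43 mm across from 75 to 98 mm up (grip it there), a small steel knob on top. 0.14 to 0.28 kg. Origin: centre of its underside. z up along its axis.
- pad_salt: Cork pad (disc 68 mm across, 3 mm thick) lying centred in the caddy bay where the salt tin stands at the start, so it tells that thing's place in the row. It stays in the caddy. Origin: centre of its underside, on the caddy floor; axes as the caddy's.
- pad_tea: Cork pad (disc 68 mm across, 3 mm thick) lying centred in the caddy bay where the square tin stands at the start, so it tells that thing's place in the row. It stays in the caddy. Origin: centre of its underside, on the caddy floor; axes as the caddy's.
- pad_jar: Cork pad (disc 68 mm across, 3 mm thick) lying centred in the caddy bay where the glass jar stands at the start, so it tells that thing's place in the row. It stays in the caddy. Origin: centre of its underside, on the caddy floor; axes as the caddy's.
- pad_mill: Cork pad (disc 68 mm across, 3 mm thick) lying centred in the caddy bay where the pepper mill stands at the start, so it tells that thing's place in the row. It stays in the caddy. Origin: centre of its underside, on the caddy floor; axes as the caddy's.
Mind the look-alikes: they are no part of the job. What is shaped like the salt but green or purple is not meant.

How it is judged (in metres and radians):
At the end, for the whole second after the job is handed in: Each seasoning stands in the rack bay of the same place, counted from the left, as its bay in the caddy at the start: within 16 mm of the bay's centre along both sides, underside within 5 mm of the rack's floor, upright within 0.1 rad, at rest and released (((y of pad_salt in the frame of caddy between -0.14 and -0.1 m and y of salt in the frame of rack between -0.136 and -0.104 m) or (y of pad_salt in the frame of caddy between -0.06 and -0.02 m and y of salt in the frame of rack between -0.056 and -0.024 m) or (y of pad_salt in the frame of caddy between 0.02 and 0.06 m and y of salt in the frame of rack between 0.024 and 0.056 m) or (y of pad_salt in the frame of caddy between 0.1 and 0.14 m and y of salt in the frame of rack between 0.104 and 0.136 m)) and x of salt in the frame of rack between -0.016 and 0.016 m and z of salt in the frame of rack between 0.005 and 0.015 m and angle between each of salt, tea, jar, mill's own z axis and vertical below 0.1 rad and linear speed of each of salt, tea, jar, mill below 0.03 m/s and contact force between each of salt, tea, jar, mill and the fingers below 0.1 N and ((y of pad_tea in the frame of caddy between -0.14 and -0.1 m and y of tea in the frame of rack between -0.136 and -0.104 m) or (y of pad_tea in the frame of caddy between -0.06 and -0.02 m and y of tea in the frame of rack between -0.056 and -0.024 m) or (y of pad_tea in the frame of caddy between 0.02 and 0.06 m and y of tea in the frame of rack between 0.024 and 0.056 m) or (y of pad_tea in the frame of caddy between 0.1 and 0.14 m and y of tea in the frame of rack between 0.104 and 0.136 m)) and x of tea in the frame of rack between -0.016 and 0.016 m and z of tea in the frame of rack between 0.005 and 0.015 m and ((y of pad_jar in the frame of caddy between -0.14 and -0.1 m and y of jar in the frame of rack between -0.136 and -0.104 m) or (y of pad_jar in the frame of caddy between -0.06 and -0.02 m and y of jar in the frame of rack between -0.056 and -0.024 m) or (y of pad_jar in the frame of caddy between 0.02 and 0.06 m and y of jar in the frame of rack between 0.024 and 0.056 m) or (y of pad_jar in the frame of caddy between 0.1 and 0.14 m and y of jar in the frame of rack between 0.104 and 0.136 m)) and x of jar in the frame of rack between -0.016 and 0.016 m and z of jar in the frame of rack between 0.005 and 0.015 m and ((y of pad_mill in the frame of caddy between -0.14 and -0.1 m and y of mill in the frame of rack between -0.136 and -0.104 m) or (y of pad_mill in the frame of caddy between -0.06 and -0.02 m and y of mill in the frame of rack between -0.056 and -0.024 m) or (y of pad_mill in the frame of caddy between 0.02 and 0.06 m and y of mill in the frame of rack between 0.024 and 0.056 m) or (y of pad_mill in the frame of caddy between 0.1 and 0.14 m and y of mill in the frame of rack between 0.104 and 0.136 m)) and x of mill in the frame of rack between -0.016 and 0.016 m and z of mill in the frame of rack between 0.005 and 0.015 m); the robot touches nothing.
It fails at once if a seasoning is tipped by more than 0.5 rad (about 29 degrees) (angle between any of salt, tea, jar, mill's own z axis and vertical above 0.5 rad).
It fails at once if a seasoning is dropped: it moves faster than 0.7 m/s without being held (a fall of about 25 mm) ((linear speed of salt above 0.7 m/s and contact force between salt and the fingers below 0.05 N) or (linear speed of tea above 0.7 m/s and contact force between tea and the fingers below 0.05 N) or (linear speed of jar above 0.7 m/s and contact force between jar and the fingers below 0.05 N) or (linear speed of mill above 0.7 m/s and contact force between mill and the fingers below 0.05 N)).
It also fails if it takes over 109 s, if anything falls off the work surface, if the arm or the gripper's body presses on something with over 40 N, if the wrist force passes 120 N, or if a joint passes its speed limit or range.

ROBOT

A 7-joint arm with a two-finger parallel gripper is mounted at the origin on the work surface. World frame = base frame: x ahead of the robot, y to its left, z up, the work surface at z = 0. Lengths are in mm, angles in rad, forces in N, time in s.
With the tool pointing down it reaches from about 350 to 900 mm from the base axis. Payload 19.9 kg.
Tool frame: the origin (TCP) lies midway between the tips of the shut fingers; the grasp point (between the pads) lies 19 mm behind it (robot.grip_depth is the distance from the TCP to the grasp point, in mm); z points along the fingers, y is the line along which they close (so a half turn about z gives the same grasp; the last joint's range is limited). The gripper opens to 85 mm and grips with 20 to 120 N. Pads are 22 mm wide; open, the fingers measure 114 mm over their backs; the gripper's body (76 mm by 85 mm) begins 54 mm behind the grasp point. The pads swing forward as they close: fully open they stand 13 mm farther back than shut.
Start: joints at [-1.224, 0.417, -0.01, 1.614, 0.005, 1.111, -0.053], TCP at [236.333, 578.574, 231.26] pointing down, gripper open.
Joint ranges: [-2.81, 2.81], [-0.39, 2.02], [-1.27, 1.25], [0.06, 2.57], [-1.19, 4.33], [0.19, 2], [-2.82, 2.82]. Speed limits (rad/s): [1.89, 1.89, 2.39, 2.39, 3.01, 3.01, 3.01].

INTERFACE

Orientations are given as a unit quaternion [x, y, z, w].
In Python, from workcell import robot gives the robot as it stands.
- The arm moves only by the tool move_arm, never from a script. Its argument "series" is a list that holds one entry, the list of rows, each a list of 5 numbers: the shift along the tool's x, y, z in mm, then the turn about the tool's z in rad, then the opening, from -1 (shut) to 1 (fully open). In form: [[[dx, dy, dz, spin, fingers], ...]]. A call has 1 to 10 rows; each row shifts and turns the commanded pose from where the row before left it, along the tool's axes as they then stand; what a row does not reach is not made up. A row lasts 1/12 s, in which the tool goes at most 41.7 mm and 7.16 degrees, less where a joint would pass 70% of its speed; a pose out of reach is approached as far as the arm can. A call is refused whole if a number of a shift passes 41.7 or a number of a turn 0.125, either way. A call with a gripper value outside its range is refused whole. The fingers move at their own pace and stop on an object; "grip_force" is the grip in N (left out, the last holds). Time passes only in rows, so rows that do not move let the fingers close. It gives the time, the measured TCP pose, the force, the opening and the grip force at its end, in the units of the state.
- robot.sense(): the state, without advancing time (a new reading comes with each control period).
- robot.snapshot(name): name is "side" or "top"; returns a dict with "img" (480x640x3 uint8, red, green, blue), "z_map" (480x640 float32, mm along the optical axis (not along the pixel's ray), 0 where there is no reading), "mtx" (3x3 intrinsics, pixels), "R" (3x3) and "t" (3): a world point X has camera coordinates R X + t. Camera axes: x right, y down, z forward; pixel columns grow to the right and rows downward; lengths in mm; the calibration is good to about 2 mm. A picture is of the moment at which its call begins.
- robot.sign_off(): hands the job in; it is judged then, once.
The state is a dict: "t": time; "q": joint angles; "qvel": joint speeds; "joint_efforts": joint torques, N m; "ee_pos": TCP position; "orientation": TCP orientation; "contact_force": force on the tool from outside, world axes, zero at the start; "moment": the same for the moment, N m; "finger_gap": finger opening in mm; "gripper_force": force on a finger pad.
Only numpy, scipy, OpenCV 4.12 (cv2) and the standard library are available. Lean on these libraries where they do the work, as an engineer would, in place of code of your own. Each camera call takes 0.05 s, during which the arm holds its last target. There are 200 camera calls.

## Working session

There is one attempt and no reset: what is moved stays moved. The work goes in short steps, Python scripts to look and compute and a tool call to move; the robot and the scene stay as the last step left them, time stands still between calls to the robot, and variables do not carry over. Pictures are saved under pics/ and viewed, at most 14 in all, crops included, and the job is handed in when it is done.

Besides the shell and the picture viewer there is one more tool, called after "Request:" by a JSON object that holds its "fn" and its "kwargs". move_arm: Moves the arm, as the interface text tells. Its arguments: {"type":"object","properties":{"series":{"type":"array","items":{"type":"array","items":{"type":"array","items":{"type":"number"}}}},"grip_force":{"type":"number"}},"required":["series"]}

```bash
ls; mkdir -p pics
python3 - <<'E'
from workcell import robot
import cv2,numpy as np
s=robot.sense();print(s)
for n in("top","side"):
    d=robot.snapshot(n);cv2.imwrite(f"pics/{n}0.png",d["img"][:,:,::-1]);np.savez(f"{n}0.npz",**d)
    print(n,d["mtx"],d["R"],d["t"])
E
```

```text
pics
{'t': 0.0, 'q': array([-1.2245054 ,  0.4180137 , -0.01029818,  1.61418628,  0.0047154 ,
        1.11068717, -0.05299656]), 'qvel': array([-1.86847827e-04, -3.04707297e-04,  9.77454316e-04,  2.79281354e-04,
        2.62563354e-03,  3.96339627e-06, -9.21713040e-04]), 'joint_efforts': array([ 4.28181093e-04, -8.64444637e+01,  6.79281559e-01, -4.34906173e+01,
        1.90895103e-02,  7.54573586e-03, -8.19668855e-06]), 'ee_pos': array([236.22339107, 578.25802749, 230.6304146 ]), 'orientation': array([ 1.92675815e-01,  9.81262262e-01, -6.31885043e-04, -6.84554363e-05]), 'contact_force': array([-0.09847328, -0.29349229, -0.00989011]), 'moment': array([-0.01389992,  0.00503298,  0.01004932]), 'gripper_force': 0.0, 'finger_gap': 85.07788411274275}
top [[547.29416019   0.         317.9172428 ]
 [  0.         547.29416019 237.21599028]
 [  0.           0.           1.        ]] [[-0.01919533 -0.99976872  0.00969819]
 [-0.99168684  0.01780396 -0.12743714]
 [ 0.127235   -0.01206377 -0.99179923]] [  9.47016272 461.81398663 951.63889171]
side [[436.23930006   0.         323.27797149]
 [  0.         436.23930006 244.26683181]
 [  0.           0.           1.        ]] [[ 0.90785287 -0.41906701 -0.01363873]
 [-0.2056416  -0.41667647 -0.88548984]
 [ 0.36539664  0.80669918 -0.46445854]] [-398.12627763  155.07805411  723.25115472]
```

View pics/top0.png

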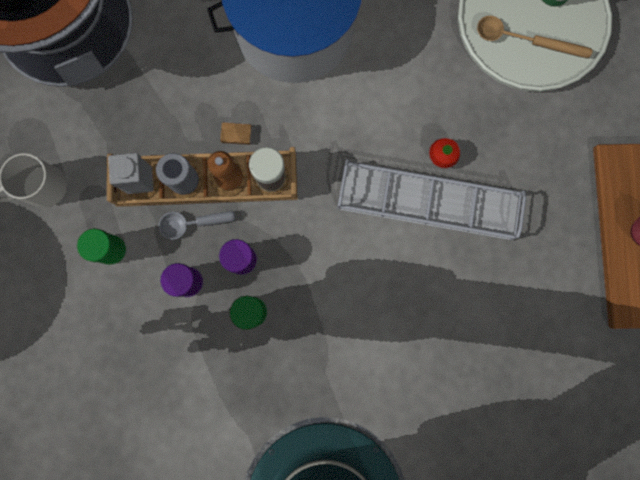

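View pics/side0.png

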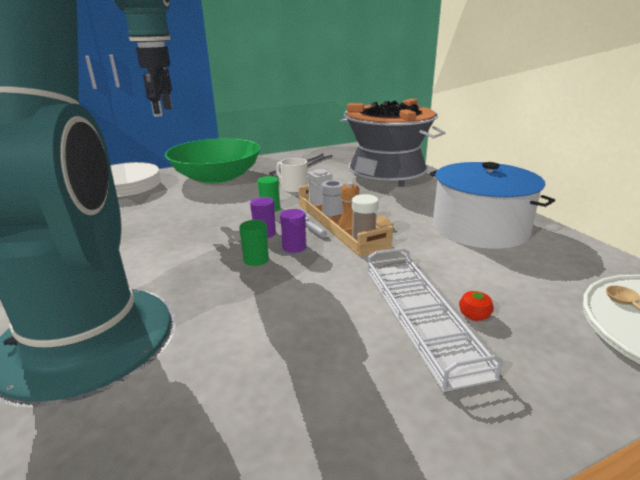

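The robot is at the bottom of the top view, so image left is its left. The caddy is at about (107–297, 150–203) and the rack at about (340–525, 160–240). Left to right, the caddy holds tea (123,165), salt (172,168), mill (220,160) and jar (266,161).

Salt candidates: grey steel (172,168), green (100,245) and (248,312), purple (181,280) and (238,257). The grey one in the caddy fits, because it is steel and the green and purple ones are excluded. I'll confirm in a crop and measure.

```bash
cat > h.py <<'E'
import numpy as np,cv2
def cloud(d):
    z=d["z_map"].astype(float);K=d["mtx"];v,u=np.mgrid[:480,:640]
    P=np.stack([(u-K[0,2])*z/K[0,0],(v-K[1,2])*z/K[1,1],z],-1)
    W=(P-d["t"])@d["R"];W[z==0]=np.nan;return W
def ray(d,u,v,h):
    r=d["R"].T@np.linalg.solve(d["mtx"],[u,v,1.]);c=-d["R"].T@d["t"];return c+r*(h-c[2])/r[2]
def proj(d,X):
    p=d["mtx"]@(d["R"]@np.asarray(X,float)+d["t"]);return p[:2]/p[2]
E
python3 - <<'E'
from h import *
d=dict(np.load("top0.npz"));W=cloud(d);Z=W[...,2]
print("ledge",np.nanmedian(Z[140:150,310:330]),np.nanmedian(Z[255:262,400:500]))
for n,(u0,u1,v0,v1) in dict(tea=(105,150,145,195),salt=(153,200,145,197),mill=(203,243,145,197),jar=(244,290,140,195)).items():
    w=W[v0:v1,u0:u1].reshape(-1,3);w=w[np.isfinite(w[:,2])];zt=np.percentile(w[:,2],97)
    for lo,hi in((zt-6,zt+9),):
        m=w[(w[:,2]>lo)&(w[:,2]<hi)];r=cv2.minAreaRect(m[:,:2].astype(np.float32))
        print(n,"zmax",w[:,2].max().round(1),zt.round(1),"bbox mid",((m.min(0)+m.max(0))/2).round(1),np.ptp(m,0).round(1),"rect",np.round(r[0]),np.round(r[1],1),r[2])
for n,(u0,u1,v0,v1),lo,hi in(("caddy",(95,310,140,215),20,60),("rack",(330,545,150,245),6,60)):
    w=W[v0:v1,u0:u1].reshape(-1,3);m=w[(w[:,2]>lo)&(w[:,2]<hi)];r=cv2.minAreaRect(m[:,:2].astype(np.float32))
    print(n,len(m),r,np.percentile(m[:,2],[5,50,95]))
print("tomato zmax",np.nanmax(Z[135:170,425:462]),"mug",np.nanmax(Z[150:205,0:50]),"block",np.nanmax(Z[120:142,222:252]))
a=cv2.resize(d["img"][130:215,95:305,::-1],None,fx=3.6,fy=3.6,interpolation=cv2.INTER_CUBIC)
b=cv2.resize(d["img"][150:245,330:540,::-1],None,fx=3.6,fy=3.6,interpolation=cv2.INTER_CUBIC)
c=np.zeros((600,756,3),np.uint8);c[:306]=a[:306];c[306:]=b[:294];cv2.imwrite("pics/c1.png",c)
E
```

```text
ledge 0.3261736781252326 0.4563626649154925
tea zmax 106.9 104.1 bbox mid [575.9 328.  102.5] [53.2 51.7  8.8] rect [576. 328.] [50.8 49.7] 4.574160099029541
salt zmax 100.0 97.3 bbox mid [574.7 246.8  95.7] [56.3 55.2  8.7] rect [575. 247.] [55.2 55.1] 44.592647552490234
mill zmax 126.9 118.3 bbox mid [577.9 163.3 119.7] [39.2 38.4 14.5] rect [579. 163.] [37.5 37.8] 36.04039001464844
jar zmax 116.8 113.3 bbox mid [576.2  87.1 112.1] [56.6 55.6  9.4] rect [576.  87.] [55.6 56.6] 89.88040161132812
caddy 2928 ((564.0255126953125, 206.95082092285156), (112.54515838623047, 336.20660400390625), 1.1846983432769775) [22.32888517 30.99732088 55.51254504]
rack 9463 ((537.1973876953125, -196.34512329101562), (347.12078857421875, 169.5760040283203), 89.60611724853516) [ 7.94630027 11.53131827 40.15633652]
tomato zmax 49.20443186866899 mug 86.77598000313574 block 20.87922378181519
```

View pics/c1.png

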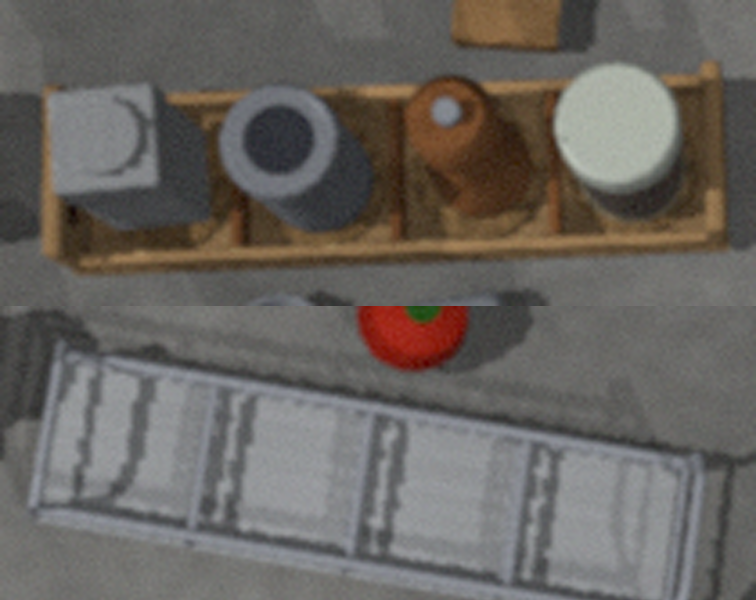

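The crop confirms it: tea (square, disc on top), salt (grey steel tin), mill (wood, knob) and jar (white lid) from left to right, with the rack empty. Next I'll fit the rack frame and the caddy angle.

Run:
```python
from h import *
d=dict(np.load("top0.npz"));W=cloud(d);Z=W[...,2]
def fit(box,lo,hi,name):
    u0,u1,v0,v1=box;m=np.zeros(Z.shape,np.uint8);s=np.s_[v0:v1,u0:u1]
    m[s]=((Z[s]>lo)&(Z[s]<hi));m=cv2.morphologyEx(m,cv2.MORPH_CLOSE,np.ones((5,5)))
    n,l,st,c=cv2.connectedComponentsWithStats(m);k=1+st[1:,4].argmax();mm=(l==k)&(Z>lo)&(Z<hi)
    p=W[mm];r=cv2.minAreaRect(p[:,:2].astype(np.float32));print(name,len(p),np.round(r[0],1),np.round(r[1],1),round(r[2],2),st[k]);return p,mm
fit((330,545,150,245),5,15,"floor")
p,mm=fit((330,545,150,245),5,60,"rack all")
# rails: robust side lines
yaw=None
r=cv2.minAreaRect(p[:,:2].astype(np.float32))
for lo,hi in((6,60),(20,36),(42,60)):
    q=p[(p[:,2]>lo)&(p[:,2]<hi)];
    for a in (np.radians(x) for x in (-9,-8,-7,-6,-5)):
        c,s=np.cos(a),np.sin(a);X=q[:,0]*c+q[:,1]*s;Y=-q[:,0]*s+q[:,1]*c
        e=np.percentile(X,[.5,99.5]);f=np.percentile(Y,[.5,99.5]);mx,my=e.mean(),f.mean()
        print(lo,round(np.degrees(a)),len(q),"ext",(e[1]-e[0]).round(1),(f[1]-f[0]).round(1),"ctr",round(mx*c-my*s,1),round(mx*s+my*c,1))
# image-based: rack mask by brightness/white
u0,u1,v0,v1=330,545,150,250
g=d["img"][v0:v1,u0:u1].astype(int);m=((g.min(2)>125)).astype(np.uint8)
m=cv2.morphologyEx(m,cv2.MORPH_CLOSE,np.ones((7,7)));n,l,st,c=cv2.connectedComponentsWithStats(m);k=1+st[1:,4].argmax()
pts=np.argwhere(l==k)[:,::-1]+[u0,v0];r=cv2.minAreaRect(pts.astype(np.float32));b=cv2.boxPoints(r);print("white",r)
for h in(10,32):
    B=np.array([ray(d,*x,h)[:2] for x in b]);print(h,B.round(1).tolist(),B.mean(0).round(1),np.linalg.norm(B-np.roll(B,1,0),axis=1).round(1))
# heads
for n,(u0,u1,v0,v1),lo,hi in(("tea",(105,150,145,195),93,108),("salt",(153,200,145,197),88,105),("mill",(203,243,145,197),98,112),("jar",(244,290,140,195),104,118)):
    w=W[v0:v1,u0:u1].reshape(-1,3);q=w[(w[:,2]>lo)&(w[:,2]<hi)];r=cv2.minAreaRect(q[:,:2].astype(np.float32));e=cv2.minEnclosingCircle(q[:,:2].astype(np.float32));print(n,np.round(r[0],1),np.round(r[1],1),round(r[2],1),"circ",np.round(e[0],1),round(e[1],1))
```

```text
floor 6646 [ 525.7 -202.3] [328.6  92.2] 77.28 [ 337  165  181   80 7986]
rack all 9025 [ 529.3 -216.3] [352.7 112.8] 78.78 [ 337  160  192   85 9201]
6 -9 8977 ext 94.1 324.7 ctr 526.2 -202.6
6 -8 8977 ext 98.7 324.9 ctr 526.2 -202.7
6 -7 8977 ext 103.5 325.1 ctr 526.2 -202.7
6 -6 8977 ext 108.3 325.5 ctr 526.1 -202.9
6 -5 8977 ext 113.2 325.6 ctr 526.1 -202.9
20 -9 1765 ext 96.3 319.7 ctr 526.5 -205.0
20 -8 1765 ext 101.3 320.6 ctr 526.5 -204.8
20 -7 1765 ext 106.3 321.4 ctr 526.5 -204.7
20 -6 1765 ext 111.4 322.2 ctr 526.5 -204.6
20 -5 1765 ext 116.5 322.8 ctr 526.5 -204.5
42 -9 320 ext 95.9 328.3 ctr 526.4 -202.6
42 -8 320 ext 101.4 329.1 ctr 526.4 -202.5
42 -7 320 ext 106.9 329.9 ctr 526.4 -202.4
42 -6 320 ext 112.4 330.7 ctr 526.4 -202.4
42 -5 320 ext 117.8 331.3 ctr 526.4 -202.4
white ((431.7104797363281, 201.2557373046875), (184.15966796875, 48.60785675048828), 10.175511360168457)
10 [[516.3, -35.1], [606.5, -53.2], [539.0, -387.9], [450.0, -366.1]] [ 528.  -210.6] [337.6  92.  341.5  91.6]
32 [[512.4, -34.0], [600.5, -51.8], [534.5, -379.1], [447.5, -357.7]] [ 523.7 -205.6] [330.1  89.9 333.9  89.6]
tea [576.  328.5] [51.2 51.3] 5.2 circ [576.3 328.3] 34.2
salt [574.5 246.6] [55.2 55.1] 44.3 circ [574.4 246.7] 28.5
mill [579.3 164. ] [42.2 42.1] 3.3 circ [579.2 164.2] 21.7
jar [576.6  87.1] [57.4 56.3] 41.8 circ [576.9  87.8] 29.8
```

```bash
cat >> h.py <<'E'
def plan(x,y,z,deg):
    """deg: world angle of tool y. prints spin, then shift in tool axes after the spin"""
    from workcell import robot
    from scipy.spatial.transform import Rotation as R
    s=robot.sense();M=R.from_quat(s["orientation"]).as_matrix()
    a=np.degrees(np.arctan2(M[1,1],M[0,1]));dw=(deg-a+90)%180-90
    M2=R.from_euler('z',dw,degrees=True).as_matrix()@M
    print("t",round(s["t"],2),"pos",s["ee_pos"].round(1),"tooly",a.round(1),"gap",round(s["finger_gap"],1),"F",s["contact_force"].round(1),"q7",s["q"][6].round(2))
    print("  spin",-np.radians(dw).round(3),"shift",(M2.T@(np.array([x,y,z])-s["ee_pos"])).round(1))
E
python3 - <<'E'
from h import *
d=dict(np.load("top0.npz"));W=cloud(d);Z=W[...,2]
m=np.zeros(Z.shape,bool);m[158:246,335:530]=(Z[158:246,335:530]>6)&(Z[158:246,335:530]<60);m[:172,425:465]=False
q=W[m]
for A in(-10,-10.5,-11,-11.5,-12,-12.5,-13):
    a=np.radians(A);c,s=np.cos(a),np.sin(a);X=q[:,0]*c+q[:,1]*s;Y=-q[:,0]*s+q[:,1]*c
    e=np.percentile(X,[1,99]);f=np.percentile(Y,[1,99]);mx,my=e.mean(),f.mean();print(A,np.diff(e).round(1),np.diff(f).round(1),round(mx*c-my*s,1),round(mx*s+my*c,1))
S=dict(np.load("side0.npz"))
im={"t":(d,d["img"][:,:,::-1].copy()),"s":(S,S["img"][:,:,::-1].copy())}
a=np.radians(-11.5);c,s=np.cos(a),np.sin(a)
for k,(D,g) in im.items():
    for X,Y,z,col in [(0,y,10,(0,0,255)) for y in(-120,-40,40,120)]+[(x,y,32,(0,255,0)) for x in(-43,43) for y in(-160,-80,0,80,160)]:
        p=proj(D,[526.3+X*c-Y*s,-203+X*s+Y*c,z]);cv2.circle(g,tuple(int(round(v*16)) for v in p),16,col,-1,4,4)
o=np.zeros((600,756,3),np.uint8)
A=cv2.resize(im["t"][1][150:245,330:540],None,fx=3.4,fy=3.0);B=cv2.resize(im["s"][1][245:390,350:510],None,fx=2.15,fy=2.15);o[:A.shape[0],:A.shape[1]]=A;o[286:286+B.shape[0],:B.shape[1]]=B
cv2.imwrite("pics/c2.png",o)
plan(576.6,87.5,180,0)
E
```

```text
-10 [88.3] [322.4] 526.2 -203.0
-10.5 [86.6] [322.3] 526.3 -203.0
-11 [85.6] [322.2] 526.6 -203.0
-11.5 [85.7] [322.1] 526.5 -203.0
-12 [86.7] [322.] 526.3 -203.0
-12.5 [88.4] [322.1] 526.2 -203.0
-13 [90.3] [322.1] 526.1 -203.1
t 0.1 pos [236.2 578.3 230.7] tooly 67.8 gap 85.5 F [ 0.1 -0.2 -0.3] q7 -0.05
  spin 1.183 shift [-490.8  340.4   50.4]
```

View pics/c2.png

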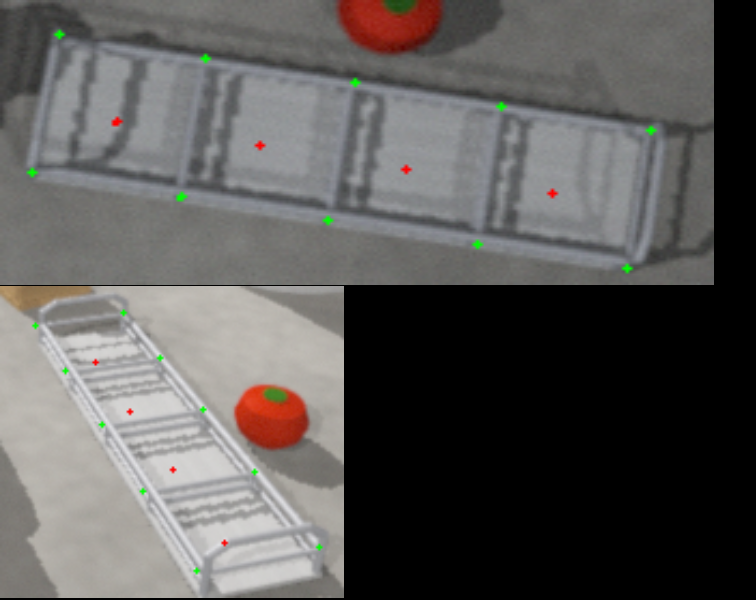

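The projected bay centres (red) and rails (green) fall on the rack in both views. The rack centre is about (526.5, −204.8) and its yaw about −11.2°. I'll work in the order jar, mill, salt, tea, starting by turning the tool.

Request:
{"fn": "move_arm", "kwargs": {"series": [[[0, 0, 0, 0.118, 1], [0, 0, 0, 0.118, 1], [0, 0, 0, 0.118, 1], [0, 0, 0, 0.118, 1], [0, 0, 0, 0.118, 1], [0, 0, 0, 0.118, 1], [0, 0, 0, 0.118, 1], [0, 0, 0, 0.118, 1], [0, 0, 0, 0.118, 1], [0, 0, 0, 0.118, 1]]], "grip_force": 50}}

```text
t: 0.93
ee_pos: [236.3, 578.4, 230.9]
orientation: [0.708, 0.706, -0.0, 0.0]
contact_force: [0.4, -0.6, 0.1]
finger_gap: 85.1
gripper_force: 0.0
```

Request:
{"fn": "move_arm", "kwargs": {"series": [[[-25, 17, 0, 0, 1], [-25, 17, 0, 0, 1], [-25, 17, 0, 0, 1], [-25, 17, 0, 0, 1], [-25, 17, 0, 0, 1], [-25, 17, 0, 0, 1], [-25, 17, 0, 0, 1], [-25, 17, 0, 0, 1], [-25, 17, 0, 0, 1], [-25, 17, 0, 0, 1]]]}}

```text
t: 1.77
ee_pos: [407.6, 327.7, 231.2]
orientation: [0.706, 0.708, -0.0, -0.0]
contact_force: [0.8, 0.1, 0.5]
finger_gap: 85.5
gripper_force: 0.0
```

Request:
{"fn": "move_arm", "kwargs": {"series": [[[-25, 17, 0, 0, 1], [-25, 17, 0, 0, 1], [-25, 17, 0, 0, 1], [-25, 17, 0, 0, 1], [-25, 17, 0, 0, 1], [-25, 17, 0, 0, 1], [-25, 17, 0, 0, 1], [-25, 17, 0, 0, 1], [-25, 17, 0, 0, 1], [-15, 17, 0, 0, 1]]]}}

```text
t: 2.6
ee_pos: [578.4, 86.6, 231.2]
orientation: [0.707, 0.707, -0.0, 0.0]
contact_force: [-0.3, 1.1, 0.5]
finger_gap: 85.9
gripper_force: 0.0
```

```bash
python3 -c "
from h import *
plan(576.6,87.5,77,0)"
```

```text
t 2.6 pos [578.4  86.6 231.2] tooly 0.1 gap 85.9 F [-0.3  1.1  0.5] q7 -0.03
  spin 0.001 shift [  1.1  -1.8 154.2]
```

Request:
{"fn": "move_arm", "kwargs": {"series": [[[1, -2, 25, 0, 1], [0, 0, 25, 0, 1], [0, 0, 25, 0, 1], [0, 0, 25, 0, 1], [0, 0, 20, 0, 1], [0, 0, 16, 0, 1], [0, 0, 12, 0, 1], [0, 0, 6, 0, 1], [0, 0, 0, 0, 1], [0, 0, 0, 0, 1]]]}}

```text
t: 3.43
ee_pos: [576.1, 90.5, 77.8]
orientation: [0.706, 0.708, 0.0, 0.0]
contact_force: [0.1, 0.2, 1.0]
finger_gap: 85.4
gripper_force: 0.0
```

Run:
```python
from h import *
from workcell import robot
plan(576.6,87.5,77,0)
T=robot.snapshot("top")["img"];D=robot.snapshot("side")["img"]
o=np.hstack([cv2.resize(T[80:230,200:350],(390,390)),cv2.resize(D[130:280,280:430],(390,390))]);cv2.imwrite("pics/j1.png",o[:,:,::-1])
```

```text
t 3.43 pos [576.1  90.5  77.8] tooly 0.2 gap 85.4 F [0.1 0.2 1. ] q7 0.05
  spin 0.003 shift [-3.   0.5  0.8]
```

View pics/j1.png

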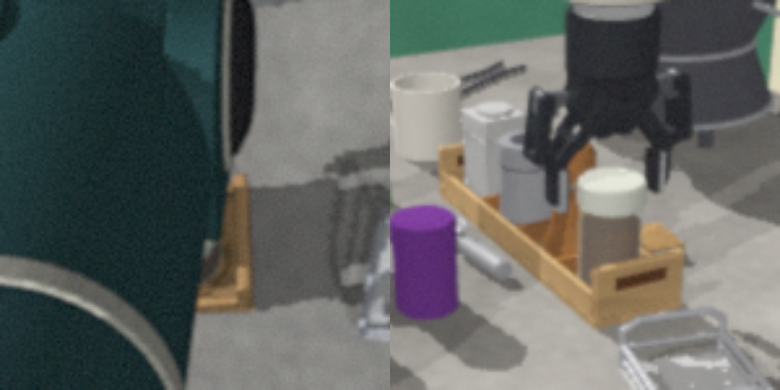

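The fingers straddle the jar lid at about (610,190) in the right half. I'll correct by 3 mm and close.

Request:
{"fn": "move_arm", "kwargs": {"series": [[[-2, 0, 1, 0, 1], [0, 0, 0, 0, 1], [0, 0, 0, 0, -1], [0, 0, 0, 0, -1], [0, 0, 0, 0, -1], [0, 0, 0, 0, -1], [0, 0, 0, 0, -1], [0, 0, 0, 0, -1], [0, 0, 0, 0, -1], [0, 0, 0, 0, -1]]]}}

```text
t: 4.37
ee_pos: [576.2, 88.7, 76.9]
orientation: [0.706, 0.708, 0.0, 0.0]
contact_force: [-1.5, -1.3, 8.6]
finger_gap: 56.5
gripper_force: 51.2
```

Request:
{"fn": "move_arm", "kwargs": {"series": [[[0, 0, -2, 0, -1], [0, 0, -4, 0, -1], [0, 0, -8, 0, -1], [0, 0, -14, 0, -1], [0, 0, -16, 0, -1], [0, 0, -16, 0, -1], [0, 0, -14, 0, -1], [0, 0, -8, 0, -1], [0, 0, 0, 0, -1], [0, 0, 0, 0, -1]]]}}

```text
t: 5.2
ee_pos: [575.7, 88.7, 158.3]
orientation: [0.706, 0.708, 0.0, 0.0]
contact_force: [-0.0, 0.2, -3.9]
finger_gap: 56.4
gripper_force: 54.2
```

Run:
```python
from h import *
from workcell import robot
plan(503.2,-322.5,158,-11.2)
D=robot.snapshot("side")["img"]
cv2.imwrite("pics/j2.png",cv2.resize(D[80:280,280:480],(500,500))[:,:,::-1])
```

```text
t 5.2 pos [575.7  88.7 158.3] tooly 0.2 gap 56.4 F [-0.   0.2 -3.9] q7 0.01
  spin 0.199 shift [-4.175e+02  8.700e+00  2.000e-01]
```

View pics/j2.png

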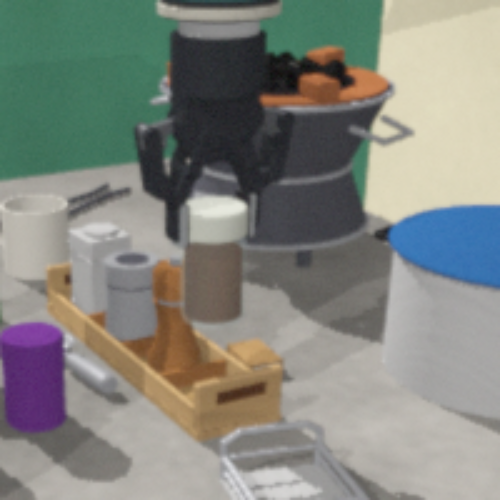

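The jar is held upright (lid at (217,220)). Carrying it to the rightmost bay.

Request:
{"fn": "move_arm", "kwargs": {"series": [[[0, 0, 0, 0.1, -1], [0, 0, 0, 0.099, -1], [-10, 0, 0, 0, -1], [-20, 0, 0, 0, -1], [-30, 1, 0, 0, -1], [-30, 1, 0, 0, -1], [-30, 1, 0, 0, -1], [-30, 1, 0, 0, -1], [-30, 1, 0, 0, -1], [-30, 1, 0, 0, -1]]]}}

```text
t: 6.08
ee_pos: [539.6, -120.5, 157.7]
orientation: [0.772, 0.636, -0.0, -0.0]
contact_force: [0.3, -1.1, -2.9]
finger_gap: 56.4
gripper_force: 54.1
```

Request:
{"fn": "move_arm", "kwargs": {"series": [[[-30, 1, 0, 0, -1], [-30, 1, 0, 0, -1], [-30, 1, 0, 0, -1], [-30, 0, 0, 0, -1], [-30, 0, 0, 0, -1], [-30, 0, 0, 0, -1], [-20, 0, 0, 0, -1], [-7, 0, 0, 0, -1], [0, 0, 0, 0, -1], [0, 0, 0, 0, -1]]]}}

```text
t: 6.92
ee_pos: [503.0, -321.8, 157.7]
orientation: [0.773, 0.635, -0.0, -0.001]
contact_force: [0.5, 0.7, -3.8]
finger_gap: 56.7
gripper_force: 54.1
```

Run:
```python
from h import *
from workcell import robot
plan(503.2,-322.5,77,-11.2)
D=robot.snapshot("side")["img"];T=robot.snapshot("top")["img"]
o=np.hstack([cv2.resize(T[130:280,400:550],(390,390)),cv2.resize(D[180:400,350:570],(390,390))]);cv2.imwrite("pics/j3.png",o[:,:,::-1])
```

```text
t 6.92 pos [ 503.  -321.8  157.7] tooly -11.2 gap 56.7 F [ 0.5  0.7 -3.8] q7 0.6
  spin 0.001 shift [-0.7  0.4 80.7]
```

View pics/j3.png

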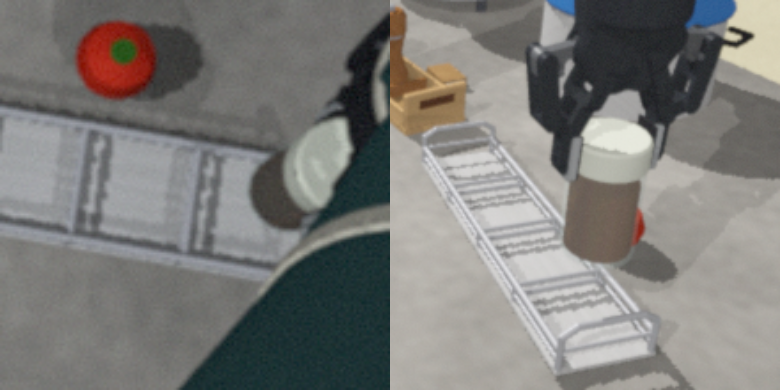

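The jar is over the last bay, at about (290,180) in the left half. Lowering, then creeping down to contact.

Request:
{"fn": "move_arm", "kwargs": {"series": [[[0, 0, 8, 0, -1], [0, 0, 14, 0, -1], [0, 0, 16, 0, -1], [0, 0, 14, 0, -1], [0, 0, 10, 0, -1], [0, 0, 7, 0, -1], [0, 0, 4, 0, -1], [0, 0, 3, 0, -1], [0, 0, 1, 0, -1], [0, 0, 0, 0, -1]]]}}

```text
t: 7.85
ee_pos: [503.6, -322.3, 81.6]
orientation: [0.773, 0.635, 0.0, 0.0]
contact_force: [-0.0, 0.2, -3.3]
finger_gap: 56.5
gripper_force: 54.1
```

Request:
{"fn": "move_arm", "kwargs": {"series": [[[0, 0, 1, 0, -1], [0, 0, 0.5, 0, -1], [0, 0, 0.5, 0, -1], [0, 0, 0, 0, -1]]]}}

```text
t: 8.18
ee_pos: [503.5, -322.2, 79.4]
orientation: [0.773, 0.635, 0.0, 0.0]
contact_force: [-0.4, 0.8, -3.7]
finger_gap: 56.5
gripper_force: 54.1
```

Request:
{"fn": "move_arm", "kwargs": {"series": [[[0, 0, 1, 0, -1], [0, 0, 1, 0, -1], [0, 0, 0.5, 0, -1], [0, 0, 0.5, 0, -1], [0, 0, 0, 0, -1]]]}}

```text
t: 8.6
ee_pos: [503.4, -322.2, 76.2]
orientation: [0.773, 0.635, -0.0, -0.0]
contact_force: [0.0, -0.2, -3.4]
finger_gap: 56.8
gripper_force: 54.1
```

Request:
{"fn": "move_arm", "kwargs": {"series": [[[0, 0, 0.5, 0, -1], [0, 0, 0.5, 0, -1], [0, 0, 0, 0, -1]]]}}

```text
t: 8.85
ee_pos: [503.5, -322.5, 75.9]
orientation: [0.773, 0.634, 0.0, 0.0]
contact_force: [-2.2, -0.0, 6.9]
finger_gap: 56.8
gripper_force: 54.8
```

Contact at the expected height. Releasing and rising.

Request:
{"fn": "move_arm", "kwargs": {"series": [[[0, 0, 0, 0, -0.2], [0, 0, 0, 0, 0.2], [0, 0, 0, 0, 0.6], [0, 0, 0, 0, 1], [0, 0, 0, 0, 1], [0, 0, -5, 0, 1], [0, 0, -15, 0, 1], [0, 0, -25, 0, 1], [0, 0, -25, 0, 1], [0, 0, -10, 0, 1]]]}}

```text
t: 9.68
ee_pos: [504.2, -323.0, 158.7]
orientation: [0.773, 0.634, 0.001, 0.002]
contact_force: [0.6, -0.6, 0.8]
finger_gap: 85.5
gripper_force: 0.0
```

Run:
```python
from h import *
plan(579.2,164,157,0)
```

```text
t 9.68 pos [ 504.2 -323.   158.7] tooly -11.3 gap 85.5 F [ 0.6 -0.6  0.8] q7 0.6
  spin -0.196 shift [487.   75.    1.4]
```

Request:
{"fn": "move_arm", "kwargs": {"series": [[[0, 0, 0, -0.098, 1], [0, 0, 0, -0.098, 1], [15, 3, 0, 0, 1], [30, 5, 0, 0, 1], [30, 5, 0, 0, 1], [30, 5, 0, 0, 1], [30, 5, 0, 0, 1], [30, 5, 0, 0, 1], [30, 5, 0, 0, 1], [30, 5, 0, 0, 1]]]}}

```text
t: 10.52
ee_pos: [541.5, -95.7, 155.5]
orientation: [0.707, 0.707, 0.0, 0.0]
contact_force: [0.7, 0.7, -0.4]
finger_gap: 85.2
gripper_force: 0.0
```

Request:
{"fn": "move_arm", "kwargs": {"series": [[[30, 5, 0, 0, 1], [30, 5, 0, 0, 1], [30, 5, 0, 0, 1], [30, 5, 0, 0, 1], [30, 4, 0, 0, 1], [30, 4, 0, 0, 1], [30, 4, 0, 0, 1], [30, 3, 0, 0, 1], [22, 2, 0, 0, 1], [0, 0, 0, 0, 1]]]}}

```text
t: 11.35
ee_pos: [578.0, 170.4, 155.0]
orientation: [0.705, 0.709, 0.0, -0.001]
contact_force: [0.1, 0.2, 0.3]
finger_gap: 85.4
gripper_force: 0.0
```

Run:
```python
from h import *
plan(579.2,164.5,76,0)
```

```text
t 11.35 pos [578.  170.4 155. ] tooly 0.3 gap 85.4 F [0.1 0.2 0.3] q7 -0.13
  spin 0.006 shift [-6.   1.2 79. ]
```

Request:
{"fn": "move_arm", "kwargs": {"series": [[[0, 0, 10, 0, 1], [0, 0, 15, 0, 1], [0, 0, 0, 0, 1], [0, 0, 0, 0, 1]]]}}

```text
t: 11.68
ee_pos: [578.0, 163.4, 129.6]
orientation: [0.708, 0.707, -0.001, -0.0]
contact_force: [-0.8, 0.1, 0.4]
finger_gap: 84.9
gripper_force: 0.0
```

Run:
```python
from h import *
plan(579.2,164.5,76,0)
```

```text
t 11.68 pos [578.  163.4 129.6] tooly -0.1 gap 84.9 F [-0.8  0.1  0.4] q7 -0.11
  spin -0.002 shift [ 1.1  1.3 53.6]
```

Request:
{"fn": "move_arm", "kwargs": {"series": [[[1, 1, 10, 0, 1], [0, 0, 14, 0, 1], [0, 0, 14, 0, 1], [0, 0, 10, 0, 1], [0, 0, 5, 0, 1], [0, 0, 0.5, 0, 1], [0, 0, 0, 0, 1], [0, 0, 0, 0, 1]]]}}

```text
t: 12.35
ee_pos: [579.8, 165.8, 77.4]
orientation: [0.707, 0.707, 0.0, 0.0]
contact_force: [-0.5, 0.9, -0.5]
finger_gap: 85.3
gripper_force: 0.0
```

Request:
{"fn": "move_arm", "kwargs": {"series": [[[0, 0, 0, 0, -1], [0, 0, 0, 0, -1], [0, 0, 0, 0, -1], [0, 0, 0, 0, -1], [0, 0, 0, 0, -1], [0, 0, 0, 0, -1], [0, 0, 0, 0, -1], [0, 0, 0, 0, -1]]], "grip_force": 40}}

```text
t: 13.02
ee_pos: [579.8, 165.9, 77.2]
orientation: [0.707, 0.707, 0.0, 0.0]
contact_force: [-0.0, 0.6, 5.4]
finger_gap: 41.7
gripper_force: 40.2
```

Request:
{"fn": "move_arm", "kwargs": {"series": [[[0, 0, -2, 0, -1], [0, 0, -4, 0, -1], [0, 0, -8, 0, -1], [0, 0, -14, 0, -1], [0, 0, -16, 0, -1], [0, 0, -16, 0, -1], [0, 0, -14, 0, -1], [0, 0, -8, 0, -1], [0, 0, 0, 0, -1], [0, 0, 0, 0, -1]]]}}

```text
t: 13.85
ee_pos: [579.3, 165.9, 158.8]
orientation: [0.707, 0.707, 0.0, 0.0]
contact_force: [-0.2, 0.6, -3.4]
finger_gap: 41.6
gripper_force: 41.0
```

Run:
```python
from h import *
from workcell import robot
plan(518.7,-244,157,-11.2)
D=robot.snapshot("side")["img"]
cv2.imwrite("pics/m1.png",cv2.resize(D[80:400,260:580],(560,560))[:,:,::-1])
```

```text
t 13.85 pos [579.3 165.9 158.8] tooly 0.0 gap 41.6 F [-0.2  0.6 -3.4] q7 -0.13
  spin 0.196 shift [-413.9   20.2    1.7]
```

View pics/m1.png

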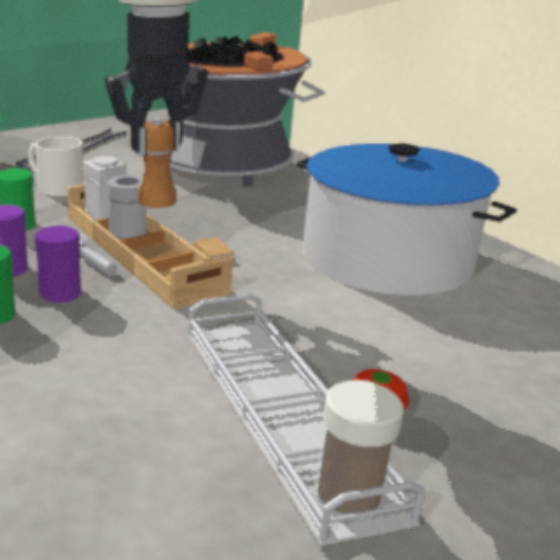

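The jar stands upright in the last bay (360,450), and the mill hangs upright (158,165). Carrying the mill.

Request:
{"fn": "move_arm", "kwargs": {"series": [[[0, 0, 0, 0.098, -1], [0, 0, 0, 0.098, -1], [-10, 0, 0, 0, -1], [-20, 1, 0, 0, -1], [-30, 2, 0, 0, -1], [-30, 2, 0, 0, -1], [-30, 2, 0, 0, -1], [-30, 2, 0, 0, -1], [-30, 2, 0, 0, -1], [-30, 2, 0, 0, -1]]]}}

```text
t: 14.73
ee_pos: [550.2, -44.8, 158.2]
orientation: [0.772, 0.636, -0.001, -0.0]
contact_force: [1.2, -0.0, -2.0]
finger_gap: 41.8
gripper_force: 41.0
```

Request:
{"fn": "move_arm", "kwargs": {"series": [[[-30, 2, 0, 0, -1], [-30, 2, 0, 0, -1], [-30, 2, 0, 0, -1], [-30, 1, 0, 0, -1], [-30, 0, 0, 0, -1], [-25, 0, 0, 0, -1], [-18, 0, 0, 0, -1], [-11, 0, 0, 0, -1], [0, 0, 0, 0, -1], [0, 0, 0, 0, -1]]]}}

```text
t: 15.57
ee_pos: [518.0, -244.2, 158.4]
orientation: [0.773, 0.635, -0.0, -0.0]
contact_force: [-0.3, 0.8, -2.6]
finger_gap: 41.6
gripper_force: 41.0
```

Run:
```python
from h import *
plan(518.7,-244,77,-11.2)
```

```text
t 15.57 pos [ 518.  -244.2  158.4] tooly -11.2 gap 41.6 F [-0.3  0.8 -2.6] q7 0.45
  spin 0.0 shift [ 0.3  0.7 81.4]
```

Request:
{"fn": "move_arm", "kwargs": {"series": [[[0, 0.5, 8, 0, -1], [0, 0, 14, 0, -1], [0, 0, 16, 0, -1], [0, 0, 14, 0, -1], [0, 0, 10, 0, -1], [0, 0, 8, 0, -1], [0, 0, 5, 0, -1], [0, 0, 3, 0, -1], [0, 0, 1, 0, -1], [0, 0, 0, 0, -1]]]}}

```text
t: 16.4
ee_pos: [519.1, -244.3, 80.0]
orientation: [0.773, 0.635, 0.0, 0.0]
contact_force: [-0.1, -0.3, -1.8]
finger_gap: 41.9
gripper_force: 40.9
```

Request:
{"fn": "move_arm", "kwargs": {"series": [[[0, 0, 1, 0, -1], [0, 0, 0.5, 0, -1], [0, 0, 0.5, 0, -1], [0, 0, 0, 0, -1]]]}}

```text
t: 16.73
ee_pos: [519.0, -244.3, 77.9]
orientation: [0.773, 0.635, 0.0, 0.0]
contact_force: [-0.2, -0.5, -3.1]
finger_gap: 42.0
gripper_force: 40.9
```

Request:
{"fn": "move_arm", "kwargs": {"series": [[[0, 0, 1, 0, -1], [0, 0, 0.7, 0, -1], [0, 0, 0, 0, -1]]]}}

```text
t: 16.98
ee_pos: [519.0, -244.3, 76.3]
orientation: [0.773, 0.635, 0.0, 0.0]
contact_force: [-0.6, 0.1, 1.4]
finger_gap: 41.2
gripper_force: 41.2
```

Request:
{"fn": "move_arm", "kwargs": {"series": [[[0, 0, 0.5, 0, -1], [0, 0, 0, 0, -1]]]}}

```text
t: 17.15
ee_pos: [519.2, -244.5, 76.1]
orientation: [0.773, 0.635, 0.0, 0.0]
contact_force: [-1.8, 0.5, 8.2]
finger_gap: 41.7
gripper_force: 41.6
```

Request:
{"fn": "move_arm", "kwargs": {"series": [[[0, 0, 0, 0, -0.2], [0, 0, 0, 0, 0.2], [0, 0, 0, 0, 0.6], [0, 0, 0, 0, 1], [0, 0, 0, 0, 1], [0, 0, -5, 0, 1], [0, 0, -15, 0, 1], [0, 0, -25, 0, 1], [0, 0, -25, 0, 1], [0, 0, -10, 0, 1]]]}}

```text
t: 17.98
ee_pos: [519.7, -245.0, 158.9]
orientation: [0.773, 0.634, 0.001, 0.001]
contact_force: [0.0, -0.1, 1.5]
finger_gap: 85.6
gripper_force: 0.0
```

Run:
```python
from h import *
plan(574.5,246.7,150,0)
```

```text
t 17.98 pos [ 519.7 -245.   158.9] tooly -11.3 gap 85.6 F [ 0.  -0.1  1.5] q7 0.45
  spin -0.196 shift [491.7  54.7   8.8]
```

Request:
{"fn": "move_arm", "kwargs": {"series": [[[0, 0, 0, -0.098, 1], [0, 0, 0, -0.098, 1], [15, 2, 0, 0, 1], [30, 3, 0, 0, 1], [30, 4, 0, 0, 1], [30, 4, 0, 0, 1], [30, 4, 0, 0, 1], [30, 4, 0, 0, 1], [30, 4, 0, 0, 1], [30, 4, 0, 0, 1]]]}}

```text
t: 18.82
ee_pos: [547.9, -17.7, 155.8]
orientation: [0.707, 0.707, 0.0, 0.0]
contact_force: [1.1, 0.4, 0.8]
finger_gap: 85.7
gripper_force: 0.0
```

Request:
{"fn": "move_arm", "kwargs": {"series": [[[30, 4, 0, 0, 1], [30, 4, 0, 0, 1], [30, 4, 0, 0, 1], [30, 3, 0, 0, 1], [30, 3, 0, 0, 1], [30, 3, 0, 0, 1], [30, 2, 0, 0, 1], [28, 2, 0, 0, 1], [20, 0, 0, 0, 1], [9, 0, 0, 0, 1]]]}}

```text
t: 19.65
ee_pos: [572.3, 251.1, 155.4]
orientation: [0.706, 0.708, 0.0, -0.0]
contact_force: [0.4, 0.2, -0.0]
finger_gap: 85.2
gripper_force: 0.0
```

Request:
{"fn": "move_arm", "kwargs": {"series": [[[0, 0, 10, 0, 1], [0, 0, 15, 0, 1], [0, 0, 0, 0, 1], [0, 0, 0, 0, 1]]]}}

```text
t: 19.98
ee_pos: [572.7, 245.9, 129.9]
orientation: [0.708, 0.706, -0.001, 0.0]
contact_force: [0.2, 0.3, 0.4]
finger_gap: 85.1
gripper_force: 0.0
```

Run:
```python
from h import *
plan(574.5,246.7,61,0)
```

```text
t 19.98 pos [572.7 245.9 129.9] tooly -0.1 gap 85.1 F [0.2 0.3 0.4] q7 -0.25
  spin -0.002 shift [ 0.9  1.9 68.9]
```

Request:
{"fn": "move_arm", "kwargs": {"series": [[[1, 2, 12, 0, 1], [0, 0, 16, 0, 1], [0, 0, 16, 0, 1], [0, 0, 12, 0, 1], [0, 0, 8, 0, 1], [0, 0, 4, 0, 1], [0, 0, 1, 0, 1], [0, 0, 0, 0, 1], [0, 0, 0, 0, 1]]]}}

```text
t: 20.73
ee_pos: [575.3, 248.9, 62.3]
orientation: [0.707, 0.707, 0.0, 0.0]
contact_force: [-0.2, -0.3, 1.2]
finger_gap: 85.4
gripper_force: 0.0
```

Request:
{"fn": "move_arm", "kwargs": {"series": [[[0, 0, 0, 0, -1], [0, 0, 0, 0, -1], [0, 0, 0, 0, -1], [0, 0, 0, 0, -1], [0, 0, 0, 0, -1], [0, 0, 0, 0, -1], [0, 0, 0, 0, -1], [0, 0, 0, 0, -1]]], "grip_force": 50}}

```text
t: 21.4
ee_pos: [575.2, 249.0, 62.4]
orientation: [0.707, 0.707, 0.0, 0.0]
contact_force: [-1.6, -1.2, 7.3]
finger_gap: 55.3
gripper_force: 51.3
```

Request:
{"fn": "move_arm", "kwargs": {"series": [[[0, 0, -2, 0, -1], [0, 0, -4, 0, -1], [0, 0, -8, 0, -1], [0, 0, -14, 0, -1], [0, 0, -16, 0, -1], [0, 0, -16, 0, -1], [0, 0, -14, 0, -1], [0, 0, -8, 0, -1], [0, 0, 0, 0, -1], [0, 0, 0, 0, -1]]]}}

```text
t: 22.23
ee_pos: [574.9, 248.9, 144.0]
orientation: [0.707, 0.707, 0.0, 0.0]
contact_force: [0.5, 0.5, -2.2]
finger_gap: 55.1
gripper_force: 53.5
```

Run:
```python
from h import *
from workcell import robot
plan(534.3,-165.6,142,-11.2)
D=robot.snapshot("side")["img"]
cv2.imwrite("pics/s1.png",cv2.resize(D[80:400,240:560],(560,560))[:,:,::-1])
```

```text
t 22.23 pos [574.9 248.9 144. ] tooly 0.0 gap 55.1 F [ 0.5  0.5 -2.2] q7 -0.26
  spin 0.196 shift [-414.5   40.7    1.8]
```

View pics/s1.png

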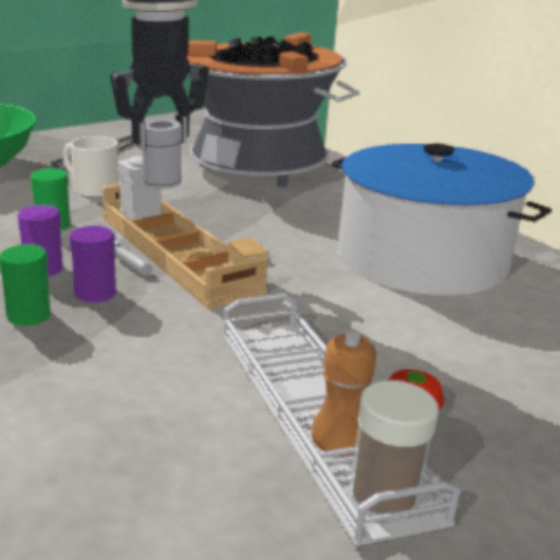

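The mill stands in bay 3 (345,390), the jar in bay 4, and the salt is held upright (162,150). Carrying the salt.

Request:
{"fn": "move_arm", "kwargs": {"series": [[[0, 0, 0, 0.098, -1], [0, 0, 0, 0.098, -1], [-10, 1, 0, 0, -1], [-20, 2, 0, 0, -1], [-30, 3, 0, 0, -1], [-30, 3, 0, 0, -1], [-30, 3, 0, 0, -1], [-30, 3, 0, 0, -1], [-30, 3, 0, 0, -1], [-30, 3, 0, 0, -1]]]}}

```text
t: 23.12
ee_pos: [553.6, 36.5, 143.1]
orientation: [0.772, 0.636, -0.001, -0.0]
contact_force: [0.1, -0.9, -2.5]
finger_gap: 55.3
gripper_force: 53.5
```

Request:
{"fn": "move_arm", "kwargs": {"series": [[[-30, 3, 0, 0, -1], [-30, 3, 0, 0, -1], [-30, 3, 0, 0, -1], [-30, 3, 0, 0, -1], [-30, 3, 0, 0, -1], [-25, 3, 0, 0, -1], [-18, 2, 0, 0, -1], [-11, 0, 0, 0, -1], [0, 0, 0, 0, -1], [0, 0, 0, 0, -1]]]}}

```text
t: 23.95
ee_pos: [534.0, -165.3, 143.2]
orientation: [0.773, 0.635, -0.0, -0.0]
contact_force: [0.4, 0.6, -2.4]
finger_gap: 55.1
gripper_force: 53.5
```

Run:
```python
from h import *
plan(534.3,-165.6,62,-11.2)
```

```text
t 23.95 pos [ 534.  -165.3  143.2] tooly -11.2 gap 55.1 F [ 0.4  0.6 -2.4] q7 0.3
  spin 0.0 shift [-0.2  0.4 81.2]
```

Request:
{"fn": "move_arm", "kwargs": {"series": [[[0, 0, 8, 0, -1], [0, 0, 14, 0, -1], [0, 0, 16, 0, -1], [0, 0, 14, 0, -1], [0, 0, 10, 0, -1], [0, 0, 8, 0, -1], [0, 0, 5, 0, -1], [0, 0, 3, 0, -1], [0, 0, 1, 0, -1], [0, 0, 0, 0, -1]]]}}

```text
t: 24.78
ee_pos: [534.7, -165.3, 64.8]
orientation: [0.773, 0.635, 0.0, 0.0]
contact_force: [0.4, -0.2, -2.4]
finger_gap: 55.6
gripper_force: 53.5
```

Request:
{"fn": "move_arm", "kwargs": {"series": [[[0, 0, 1, 0, -1], [0, 0, 0.5, 0, -1], [0, 0, 0.5, 0, -1], [0, 0, 0, 0, -1]]]}}

```text
t: 25.12
ee_pos: [534.6, -165.3, 62.7]
orientation: [0.773, 0.635, 0.0, 0.0]
contact_force: [0.3, -0.0, -3.3]
finger_gap: 55.2
gripper_force: 53.5
```

Request:
{"fn": "move_arm", "kwargs": {"series": [[[0, 0, 1, 0, -1], [0, 0, 0.5, 0, -1], [0, 0, 0, 0, -1]]]}}

```text
t: 25.37
ee_pos: [534.7, -165.4, 61.4]
orientation: [0.773, 0.634, 0.0, 0.0]
contact_force: [0.2, 0.6, 3.0]
finger_gap: 54.8
gripper_force: 53.9
```

Request:
{"fn": "move_arm", "kwargs": {"series": [[[0, 0, 0.4, 0, -1], [0, 0, 0, 0, -1]]]}}

```text
t: 25.53
ee_pos: [534.7, -165.5, 61.3]
orientation: [0.773, 0.634, 0.0, 0.0]
contact_force: [-2.8, 0.9, 10.6]
finger_gap: 55.5
gripper_force: 54.5
```

Contact again. Releasing, then the tea.

Request:
{"fn": "move_arm", "kwargs": {"series": [[[0, 0, 0, 0, -0.2], [0, 0, 0, 0, 0.2], [0, 0, 0, 0, 0.6], [0, 0, 0, 0, 1], [0, 0, 0, 0, 1], [0, 0, -5, 0, 1], [0, 0, -20, 0, 1], [0, 0, -30, 0, 1], [0, 0, -30, 0, 1], [0, 0, -10, 0, 1]]]}}

```text
t: 26.37
ee_pos: [535.7, -166.0, 159.7]
orientation: [0.773, 0.634, 0.001, 0.002]
contact_force: [-0.3, -0.4, 1.0]
finger_gap: 85.6
gripper_force: 0.0
```

Run:
```python
from h import *
plan(576.1,328.4,150,5)
```

```text
t 26.37 pos [ 535.7 -166.   159.7] tooly -11.3 gap 85.6 F [-0.3 -0.4  1. ] q7 0.29
  spin -0.284 shift [489.   83.3  10. ]
```

Request:
{"fn": "move_arm", "kwargs": {"series": [[[0, 0, 0, -0.1, 1], [0, 0, 0, -0.1, 1], [0, 0, 0, -0.084, 1], [15, 3, 0, 0, 1], [30, 5, 0, 0, 1], [30, 5, 0, 0, 1], [30, 5, 0, 0, 1], [30, 5, 0, 0, 1], [30, 5, 0, 0, 1], [30, 5, 0, 0, 1]]]}}

```text
t: 27.2
ee_pos: [550.1, 33.3, 155.9]
orientation: [0.675, 0.738, 0.0, 0.0]
contact_force: [1.1, 0.4, -0.2]
finger_gap: 85.5
gripper_force: 0.0
```

Request:
{"fn": "move_arm", "kwargs": {"series": [[[30, 5, 0, 0, 1], [30, 5, 0, 0, 1], [30, 5, 0, 0, 1], [30, 5, 0, 0, 1], [30, 5, 0, 0, 1], [30, 5, 0, 0, 1], [30, 5, 0, 0, 1], [30, 5, 0, 0, 1], [28, 5, 0, 0, 1], [18, 5, 0, 0, 1]]]}}

```text
t: 28.03
ee_pos: [574.1, 324.6, 155.5]
orientation: [0.674, 0.738, 0.0, -0.0]
contact_force: [-0.4, 0.2, 0.6]
finger_gap: 85.5
gripper_force: 0.0
```

Request:
{"fn": "move_arm", "kwargs": {"series": [[[8, 0, 10, 0, 1], [0, 0, 10, 0, 1], [0, 0, 0, 0, 1], [0, 0, 0, 0, 1], [0, 0, 0, 0, 1]]]}}

```text
t: 28.45
ee_pos: [574.6, 327.5, 135.8]
orientation: [0.676, 0.737, -0.0, 0.0]
contact_force: [0.2, -0.8, 0.2]
finger_gap: 85.2
gripper_force: 0.0
```

Run:
```python
from h import *
plan(576.1,327.5,65,5.2)
```

```text
t 28.45 pos [574.6 327.5 135.8] tooly 4.9 gap 85.2 F [ 0.2 -0.8  0.2] q7 -0.3
  spin -0.005 shift [-0.1  1.5 70.8]
```

Request:
{"fn": "move_arm", "kwargs": {"series": [[[0, 1.5, 12, 0, 1], [0, 0, 16, 0, 1], [0, 0, 16, 0, 1], [0, 0, 12, 0, 1], [0, 0, 8, 0, 1], [0, 0, 5, 0, 1], [0, 0, 2, 0, 1], [0, 0, 0, 0, 1], [0, 0, 0, 0, 1]]]}}

```text
t: 29.2
ee_pos: [576.0, 329.3, 65.3]
orientation: [0.675, 0.738, 0.0, 0.0]
contact_force: [0.0, 0.9, 0.4]
finger_gap: 85.4
gripper_force: 0.0
```

Request:
{"fn": "move_arm", "kwargs": {"series": [[[0, 0, 0, 0, -1], [0, 0, 0, 0, -1], [0, 0, 0, 0, -1], [0, 0, 0, 0, -1], [0, 0, 0, 0, -1], [0, 0, 0, 0, -1], [0, 0, 0, 0, -1], [0, 0, 0, 0, -1]]], "grip_force": 45}}

```text
t: 29.87
ee_pos: [576.0, 329.4, 65.3]
orientation: [0.675, 0.738, 0.0, 0.0]
contact_force: [-0.3, -0.4, 6.4]
finger_gap: 49.5
gripper_force: 46.3
```

Request:
{"fn": "move_arm", "kwargs": {"series": [[[0, 0, -2, 0, -1], [0, 0, -4, 0, -1], [0, 0, -8, 0, -1], [0, 0, -14, 0, -1], [0, 0, -16, 0, -1], [0, 0, -16, 0, -1], [0, 0, -14, 0, -1], [0, 0, -8, 0, -1], [0, 0, 0, 0, -1], [0, 0, 0, 0, -1]]]}}

```text
t: 30.7
ee_pos: [575.7, 329.3, 146.9]
orientation: [0.675, 0.738, 0.0, 0.0]
contact_force: [-0.6, 0.7, -2.0]
finger_gap: 49.7
gripper_force: 46.9
```

Run:
```python
from h import *
from workcell import robot
plan(549.8,-87.1,144,-11.2)
D=robot.snapshot("side")["img"]
cv2.imwrite("pics/t1.png",cv2.resize(D[80:400,240:560],(560,560))[:,:,::-1])
```

```text
t 30.7 pos [575.7 329.3 146.9] tooly 5.0 gap 49.7 F [-0.6  0.7 -2. ] q7 -0.3
  spin 0.284 shift [-413.5   55.5    2.8]
```

View pics/t1.png

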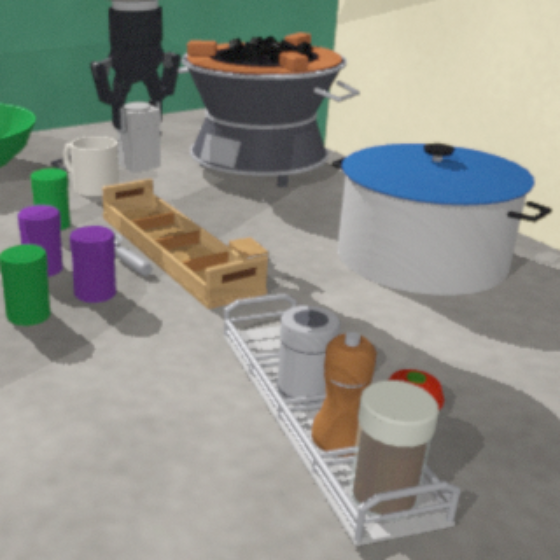

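The salt stands in bay 2 (308,350), and the tea is held upright (140,140). Carrying it to the first bay.

Request:
{"fn": "move_arm", "kwargs": {"series": [[[0, 0, 0, 0.1, -1], [0, 0, 0, 0.1, -1], [0, 0, 0, 0.084, -1], [-10, 1, 0, 0, -1], [-20, 3, 0, 0, -1], [-30, 4, 0, 0, -1], [-30, 4, 0, 0, -1], [-30, 4, 0, 0, -1], [-30, 4, 0, 0, -1], [-30, 4, 0, 0, -1]]]}}

```text
t: 31.58
ee_pos: [563.3, 145.7, 146.1]
orientation: [0.772, 0.636, -0.001, -0.0]
contact_force: [0.8, 0.2, -1.9]
finger_gap: 49.2
gripper_force: 47.0
```

Request:
{"fn": "move_arm", "kwargs": {"series": [[[-30, 4, 0, 0, -1], [-30, 4, 0, 0, -1], [-30, 4, 0, 0, -1], [-30, 4, 0, 0, -1], [-30, 4, 0, 0, -1], [-30, 4, 0, 0, -1], [-25, 4, 0, 0, -1], [-18, 3, 0, 0, -1], [-10, 1, 0, 0, -1], [0, 0, 0, 0, -1]]]}}

```text
t: 32.42
ee_pos: [549.2, -89.4, 146.4]
orientation: [0.773, 0.634, -0.001, 0.0]
contact_force: [0.0, -0.2, -2.4]
finger_gap: 50.1
gripper_force: 47.0
```

Run:
```python
from h import *
plan(549.8,-87.1,65,-11.2)
```

```text
t 32.42 pos [549.2 -89.4 146.4] tooly -11.3 gap 50.1 F [ 0.  -0.2 -2.4] q7 0.15
  spin -0.002 shift [ 2.5  0.1 81.4]
```

Request:
{"fn": "move_arm", "kwargs": {"series": [[[0, 0, 8, 0, -1], [0, 0, 14, 0, -1], [0, 0, 16, 0, -1], [0, 0, 14, 0, -1], [0, 0, 10, 0, -1], [0, 0, 8, 0, -1], [0, 0, 5, 0, -1], [0, 0, 3, 0, -1], [0, 0, 1, 0, -1], [0, 0, 0, 0, -1]]]}}

```text
t: 33.25
ee_pos: [550.3, -86.7, 67.9]
orientation: [0.773, 0.635, 0.0, 0.0]
contact_force: [0.8, -0.3, -1.5]
finger_gap: 49.1
gripper_force: 47.0
```

Request:
{"fn": "move_arm", "kwargs": {"series": [[[0, 0, 1, 0, -1], [0, 0, 0.5, 0, -1], [0, 0, 0.5, 0, -1], [0, 0, 0, 0, -1]]]}}

```text
t: 33.58
ee_pos: [550.3, -86.8, 65.8]
orientation: [0.773, 0.635, 0.0, 0.0]
contact_force: [-0.1, 0.5, -2.0]
finger_gap: 49.3
gripper_force: 47.0
```

Request:
{"fn": "move_arm", "kwargs": {"series": [[[0, 0, 1, 0, -1], [0, 0, 0.5, 0, -1], [0, 0, 0, 0, -1]]]}}

```text
t: 33.83
ee_pos: [550.2, -86.8, 64.3]
orientation: [0.773, 0.635, 0.0, 0.0]
contact_force: [-0.1, 0.6, 0.6]
finger_gap: 49.4
gripper_force: 47.0
```

Request:
{"fn": "move_arm", "kwargs": {"series": [[[0, 0, 0.4, 0, -1], [0, 0, 0, 0, -1]]]}}

```text
t: 34.0
ee_pos: [550.3, -86.8, 64.2]
orientation: [0.773, 0.635, 0.0, 0.0]
contact_force: [-1.3, -0.7, 7.7]
finger_gap: 49.5
gripper_force: 47.2
```

Request:
{"fn": "move_arm", "kwargs": {"series": [[[0, 0, 0, 0, -0.2], [0, 0, 0, 0, 0.2], [0, 0, 0, 0, 0.6], [0, 0, 0, 0, 1], [0, 0, 0, 0, 1], [0, 0, -5, 0, 1], [0, 0, -20, 0, 1], [0, 0, -30, 0, 1], [0, 0, -40, 0, 1], [0, 0, -40, 0, 1]]]}}

```text
t: 34.83
ee_pos: [549.4, -87.0, 200.3]
orientation: [0.773, 0.634, -0.001, -0.0]
contact_force: [0.8, -0.7, 0.3]
finger_gap: 85.5
gripper_force: 0.0
```

Request:
{"fn": "move_arm", "kwargs": {"series": [[[15, 0, 0, 0, 1], [30, 0, 0, 0, 1], [35, 0, 0, 0, 1], [35, 0, 0, 0, 1], [35, 0, 0, 0, 1], [35, 0, 0, 0, 1], [35, 0, 0, 0, 1], [35, 0, 0, 0, 1], [35, 0, 0, 0, 1], [35, 0, 0, 0, 1]]]}}

```text
t: 35.67
ee_pos: [613.5, 233.8, 199.2]
orientation: [0.773, 0.634, 0.0, 0.0]
contact_force: [-0.1, -1.3, 0.0]
finger_gap: 85.5
gripper_force: 0.0
```

Request:
{"fn": "move_arm", "kwargs": {"series": [[[30, 0, 0, 0, 1], [15, 0, 0, 0, 1], [0, 0, 0, 0, 1], [0, 0, 0, 0, 1], [0, 0, 0, 0, 1], [0, 0, 0, 0, 1], [0, 0, 0, 0, 1], [0, 0, 0, 0, 1]]]}}

```text
t: 36.33
ee_pos: [622.4, 275.3, 199.1]
orientation: [0.773, 0.634, 0.0, 0.0]
contact_force: [0.1, 0.3, 0.0]
finger_gap: 85.2
gripper_force: 0.0
```

Run:
```python
from h import *
from workcell import robot
d=robot.snapshot("top");D=robot.snapshot("side");W=cloud(d);Z=W[...,2]
a=np.radians(-11.2);c,s=np.cos(a),np.sin(a)
for n,Y,lo,hi in(("tea",120,90,106),("salt",40,86,105),("mill",-40,96,112),("jar",-120,103,118)):
    C=np.array([526.5-Y*s,-204.8+Y*c])
    m=(np.hypot(W[...,0]-C[0],W[...,1]-C[1])<45)&(Z>lo)&(Z<hi);q=W[m];r=cv2.minAreaRect(q[:,:2].astype(np.float32))
    e=np.array(r[0])-C;print(n,len(q),np.round(r[0],1),np.round(r[1],1),round(r[2],1),"err rack x,y",round(e[0]*c+e[1]*s,1),round(-e[0]*s+e[1]*c,1),"z",np.percentile(q[:,2],90).round(1))
o=np.vstack([cv2.resize(d["img"][130:250,330:550],(550,300)),cv2.resize(D["img"][200:400,340:560],(330,300)).repeat(1,1).copy() if 0 else np.pad(cv2.resize(D["img"][200:400,340:560],(330,300)),((0,0),(0,220),(0,0)))])
cv2.imwrite("pics/f1.png",o[:,:,::-1])
print(robot.sense()["t"],robot.sense()["ee_pos"])
```

```text
tea 877 [550.7 -87.9] [50.1 50.6] 78.8 err rack x,y 1.1 -0.7 z 103.2
salt 868 [ 534.1 -166.6] [55.8 55.4] 57.6 err rack x,y 0.1 -1.1 z 96.7
mill 165 [ 519.1 -245.5] [41.9 42.2] 32.3 err rack x,y 0.6 -1.4 z 111.6
jar 953 [ 504.3 -324.3] [57.2 57.3] 43.8 err rack x,y 1.5 -1.5 z 112.4
36.4333 [622.30135281 275.72755328 198.96094687]
```

View pics/f1.png

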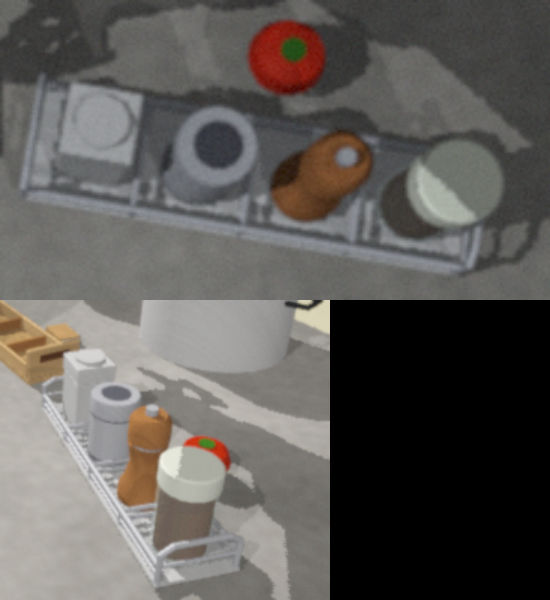

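All four stand upright, one per bay and within 2 mm of the bay centres: tea (100,120), salt (217,145), mill (330,165) and jar (455,185). The heights match. Handing in.

```bash
python3 -c "
from workcell import robot
print(robot.sign_off())"
```

```text
the job is handed in; nothing more can be done
None
```

The job is handed in: tea, salt, mill and jar stand upright and released in the steel rack, left to right as in the caddy, each measured within about 2 mm of its bay centre, after about 36 s; the sign-off call gave no verdict.

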